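# Line up a mug and its throwing gauge

## Robot

A 6-joint arm with a two-finger parallel gripper is mounted at the origin on the work surface. World frame = base frame: x ahead of the robot, y to its left, z up, the work surface at z = 0. Lengths are in m, angles in rad, forces in N, time in s.
With the tool pointing down it reaches from about 0.425 to 0.95 m from the base axis. Payload 3.5 kg.
Tool frame: the origin (TCP) lies at the very end of the fingers, on their centre line; the grasp point (between the pads) lies 19 mm behind it; z points along the fingers, y is the line along which they close (so a half turn about z gives the same grasp; the last joint's range is limited). The gripper opens to 85 mm and grips with 20 to 120 N. Pads are 22 mm wide; open, the fingers measure 114 mm over their backs; the gripper's body (76 mm by 85 mm) begins 54 mm behind the grasp point. The pads swing forward as they close: fully open they stand 13 mm farther back than shut.
Start: joints at [-1.26, 0.286, 1.577, -0, 1.279, -0.15], TCP at [0.3, -0.605, 0.231] pointing down, gripper open.
Joint ranges: [-2.77, 2.77], [-0.9, 2.22], [0.21, 2.48], [-1.53, 4.67], [0.24, 2.81], [-2.84, 2.84]. Speed limits (rad/s): [2.79, 2.79, 3.14, 3.14, 3.14, 3.14].

## Interface

Orientations are given as a unit quaternion [x, y, z, w].
In Python, from plant import ctrl gives the robot as it stands.
- The arm moves only by the tool carry_out, never from a script. Its argument "deltas" is one flat list of numbers, 6 for each row, row after row: the shift along the tool's x, y, z in m, then the turn, a rotation vector about the tool's x, y, z in rad. A call has 1 to 5 rows; each row is the pose to reach, as a shift and turn from the pose commanded when the call began, along the tool's axes at that moment; what a row does not reach only later rows make up. A row lasts 1/8 s, in which the tool goes at most 62.5 mm and 10.7 degrees, less where a joint would pass 70% of its speed; a pose out of reach is approached as far as the arm can. A call with a gripper value outside its range is refused whole. "grip" is the opening in per cent of the stroke, from 0 (shut) to 100 (fully open), set as the call begins (left out, the last holds). The fingers move at their own pace and stop on an object; "grip_force" is the grip in N (left out, the last holds). Time passes only in rows, so rows that repeat a pose let the fingers close. It gives the time, the measured TCP pose, the force, the opening and the grip force at its end, in the units of the state.
- ctrl.get_state(): the state, without advancing time (a new reading comes with each control period).
- ctrl.read_camera(name): name is "scene" or "top" or "wrist"; returns (picture, depth): 480x640x3 uint8, red, green, blue; 480x640 float32, m along the optical axis (not along the pixel's ray), 0 where there is no reading.
- ctrl.camera_model(name): a dict with "intrinsics" (3x3 intrinsics, pixels), "extrinsics" (4x4, takes a point from world to camera coordinates); the wrist camera has in their place "hand_eye" (4x4, takes a point from camera to tool coordinates, whose origin is the TCP and whose axes are the flange's). Camera axes: x right, y down, z forward; pixel columns grow to the right and rows downward; lengths in m; the calibration is good to about 2 mm. A picture is of the moment at which its call begins: read the wrist's pose just before it. camera_model takes no time and is no camera call.
- ctrl.sign_off(): hands the job in; it is judged then, once.
Trained networks look in the newest picture that a camera, given by its name, has taken for a name from the list of things; names that differ only in an ending like _2 or _b are one class to them, and where a whole thing is asked for, a point or a joint stands for the part that bears it (a point fixed in the world has none). Each returns a list of dicts, best first, with "score" (0 to 1); they miss things now and then, are a little off and sometimes report something else, mostly with a low value. They report only what shows in the picture. A call takes as long as a camera call.
- ctrl.find_in(camera, query): "uv" ([column, row] in pixels, amid what is visible of it).
The state is a dict: "time": time; "qpos": joint angles; "dq": joint speeds; "joint_efforts": joint torques, N m; "eef_pos": TCP position; "tcp_rot": TCP orientation; "contact_force": force on the tool from outside, world axes, zero at the start; "wrist_torque": the same for the moment, N m; "opening": opening from 0.0 (shut) to 1.0 (fully open); "finger_force": force on a finger pad.
Only numpy, scipy, OpenCV 4.12 (cv2) and the standard library are available. Lean on these libraries where they do the work, as an engineer would, in place of code of your own. Each camera call takes 0.05 s, during which the arm holds its last target. There are 200 camera calls.

## Task

Line the terracotta mug up with the gauge: push the turntable round by its spokes until the mug's handle points straight at the gauge's post, then push the gauge's pointer round until its red tip points straight at the middle of the mug. Only push lightly with the fingertips: do not grip or force the spokes or the pointer, do not touch the mug, and leave everything else on the table where it stands.

Things in the scene. Friction and masses are not known exactly. Their poses are not given: they have to be found in the camera images.
- turntable: Spoked turntable head. Origin on its vertical axis at table height; turns about z either way without end, stays where left (friction 0.1 N m). Disc 80 mm radius, top 50 mm up. Four bare dark spokes along its +x, +y, -x, -y axes: 10 mm thick, centre line 43 mm up, from 80 to 157 mm from the axis, each ending in an 18 mm black ball 166 mm out. Under the spokes: free space.
- mug: Terracotta mug (the only thing on the turntable) standing loose near the middle of the turntable and turning with it: 76 mm rim diameter, 75 mm tall, rim 125 mm above the table. Origin at the centre of its underside, z up; its handle sticks out along its +y axis, to about 75 mm from the mug's axis. Not to be touched.
- gauge: Throwing gauge, fixed to the table: green round foot (45 mm radius, 18 mm high) with an upright steel post 12 mm thick, top 122 mm above the table. Origin on the post's axis at table height. It stands to the left or right of the turntable, axes 330 to 430 mm apart.
- pointer: Pointer of the gauge: straight level black bar 10 mm thick, centre line 110 mm up, swinging on the post. Origin on the post's axis at table height; the bar runs along its +x axis to a red tip 170 mm out (a tail with black ball 44 mm out the other way). Turns about z either way, stays where left (friction 0.05 N m). Under the bar: only the gauge's foot.
- pointer_tip (a point): Very end of the pointer's red tip (a cone 44 mm long, 14 mm thick at its root), 170 mm from the post's axis, 110 mm above the table.
- beaker_near: Small white beaker, 60 mm across, 55 mm tall, between the robot and the work; leave alone. Origin under its centre.
- beaker_far: White beaker, 68 mm across, 70 mm tall, beyond the work; leave alone. Origin under its centre.
- flask: Blue drinking bottle, 68 mm across, 190 mm tall, on the left; leave alone. Origin under its centre.
- travel_cup: Red travel cup with black lid, 72 mm across, 160 mm tall, on the right; leave alone. Origin under its centre.
- glaze_jar: Blue glaze jar with white lid, 60 mm across, 75 mm tall, near the robot on the right; leave alone. Origin under its centre.
- brush: Brush lying at the right side; leave alone.
- rib: Round flat wooden potter's rib, 70 mm across, 9 mm thick, near the robot on the left; leave alone. Origin under its centre.

How it is judged:
On the way, in this order (a step that is already met when the one before it is completed fails the run):
1. the mug's handle points at the gauge's post, the turntable at rest (x of gauge in the frame of mug between -0.07 and 0.07 m and y of gauge in the frame of mug above 0.1 m and angular speed of turntable below 0.05 rad/s and horizontal distance between mug and turntable below 0.03 m and height (world z) of mug between 0.044 and 0.056 m and angle between mug's own z axis and vertical below 0.1 rad), for 0.3 s.
2. the pointer points at the middle of the mug, at rest (y of mug in the frame of pointer between -0.014 and 0.014 m and x of mug in the frame of pointer above 0.1 m and angular speed of pointer below 0.05 rad/s), for 0.2 s.
At the end, for the whole second after the job is handed in: The mug stands upright on the turntable within 30 mm of its axis, its handle's direction passing within 70 mm of the post's axis (about 10 degrees), and the line of the pointer passes within 14 mm of the mug's axis with the red tip towards it; turntable and pointer are at rest (all of step 1 and all of step 2); the robot touches nothing.
It fails at once if the robot touches the mug (contact force between any of the fingers, the arm and mug above 0.5 N).
It fails at once if the mug is lifted or tipped (height (world z) of mug above 0.065 m or angle between mug's own z axis and vertical above 0.25 rad).
It fails at once if a spoke or the turntable is gripped or forced (over 18 N) (contact force between the fingers and turntable above 18 N).
It fails at once if the pointer is gripped or forced (over 18 N) (contact force between the fingers and pointer above 18 N).
It fails at once if another thing on the table is moved by more than 20 mm (distance of any of beaker_near, beaker_far, flask, travel_cup, glaze_jar, brush, rib from where it was at the start of the episode above 0.02 m).
It also fails if it takes over 72 s, if anything falls off the work surface, if the arm or the gripper's body presses on something with over 40 N, if the wrist force passes 120 N, or if a joint passes its speed limit or range.

## Working session

There is one attempt and no reset: what is moved stays moved. The work goes in short steps, Python scripts to look and compute and a tool call to move; the robot and the scene stay as the last step left them, time stands still between calls to the robot, and variables do not carry over. Pictures are saved under pics/ and viewed, at most 10 in all, crops included, and the job is handed in when it is done.

Besides the shell and the picture viewer there is one more tool, called after "Emit:" as name(argument=value, ...) on one line, values as JSON. carry_out: Moves the arm, as the interface text tells. Its arguments: {"type":"object","properties":{"deltas":{"type":"array"},"grip":{"type":"number"},"grip_force":{"type":"number"}},"required":["deltas"]}

```bash
mkdir -p pics
cat > h.py <<'E'
import numpy as np, cv2
from plant import ctrl
from scipy.spatial.transform import Rotation as R
def world(cam):
    rgb,d=ctrl.read_camera(cam); m=ctrl.camera_model(cam); K=np.array(m["intrinsics"]); E=np.array(m["extrinsics"])
    v,u=np.mgrid[:480,:640]; p=np.stack([(u-K[0,2])/K[0,0]*d,(v-K[1,2])/K[1,1]*d,d],-1)
    w=(p-E[:3,3])@E[:3,:3]; w[d==0]=np.nan
    return rgb,d,w
E
python3 - <<'E'
from h import *
s=ctrl.get_state(); print(s["time"],s["eef_pos"],s["tcp_rot"])
for c in ("top","scene"):
    rgb,d,w=world(c); cv2.imwrite(f"pics/{c}0.png",rgb[...,::-1]); np.save(c+".npy",w)
    for q in ("turntable","mug","gauge","pointer","pointer_tip","beaker_near","beaker_far","flask","travel_cup","glaze_jar","rib","brush") if c=="top" else ("mug","pointer_tip","gauge"):
        r=ctrl.find_in(c,q)
        if r:
            u,v=map(int,np.round(r[0]["uv"])); print(c,q,round(r[0]["score"],2),u,v,w[v,u].round(3))
E
```

```text
0.0 [ 0.29997346 -0.60394997  0.22993521] [ 9.73577684e-01  2.28353045e-01 -7.58823633e-05 -1.17214667e-03]
top turntable 0.63 374 238 [ 0.559 -0.164  0.058]
top mug 0.97 386 229 [ 0.585 -0.199  0.049]
top gauge 0.93 256 228 [0.592 0.167 0.012]
top pointer 0.8 254 214 [0.614 0.161 0.116]
top pointer_tip 0.56 255 208 [0.631 0.159 0.113]
top beaker_far 0.72 319 163 [ 0.783 -0.012  0.01 ]
top flask 0.9 114 279 [0.437 0.516 0.144]
top travel_cup 0.8 516 294 [ 0.403 -0.512  0.167]
top glaze_jar 0.71 448 317 [ 0.344 -0.36   0.071]
top rib 0.58 187 313 [0.351 0.355 0.01 ]
top brush 0.61 481 217 [ 0.625 -0.471  0.024]
scene mug 0.85 270 272 [ 0.546 -0.189  0.056]
scene pointer_tip 0.68 383 226 [0.636 0.167 0.113]
scene gauge 0.96 371 237 [ 0.574  0.181 -0.005]
```

Run:
```python
import cv2
a=cv2.imread("pics/top0.png")[140:340,180:500]; cv2.imwrite("pics/t1.png",cv2.resize(a,(800,500),interpolation=cv2.INTER_CUBIC))
```

```text
(no output)
```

View pics/t1.png

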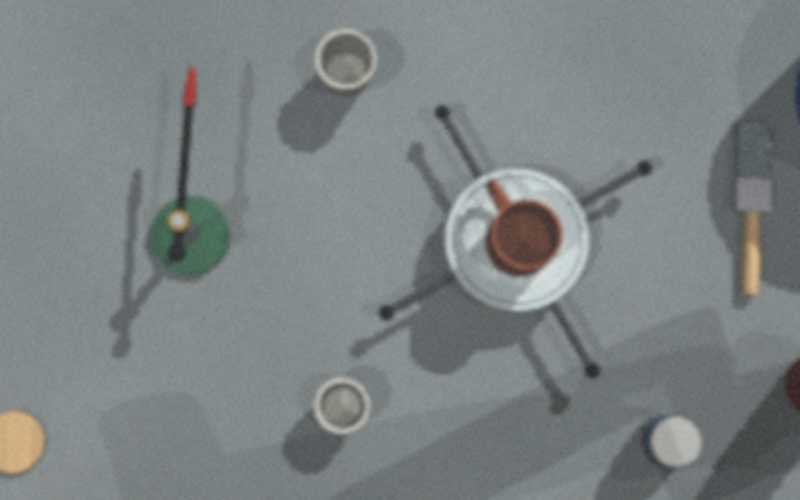

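View pics/scene0.png

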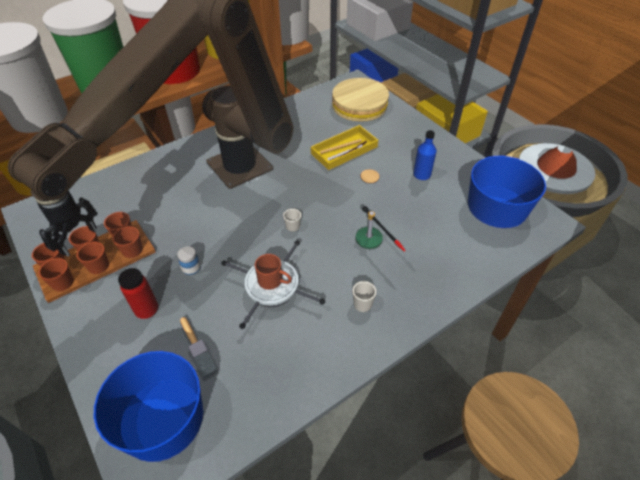

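The top crop (2.5x, offset 180,140) shows the turntable with balls at crop (442,112), (645,168), (592,370) and (386,313). The mug rim is at (525,236), with its handle towards (493,184). The post is at (178,220) and the red tip at (191,67). The beakers lie at (345,60) and (342,405).

```bash
cat >> h.py <<'E'
def ray(cam,uv,z):
    m=ctrl.camera_model(cam); K=np.array(m["intrinsics"]); E=np.array(m["extrinsics"])
    c=-E[:3,:3].T@E[:3,3]; r=E[:3,:3].T@np.linalg.solve(K,[*uv,1]); return (c+r*(z-c[2])/r[2])
E
python3 - <<'E'
from h import *
g=lambda x,y,z: ray("top",((x+.5)/2.5-.5+180,(y+.5)/2.5-.5+140),z)[:2]
B=np.array([g(*p,.043) for p in ((442,112),(645,168),(592,370),(386,313))]); c=B.mean(0)
print("balls",B.round(3),"axis",c.round(3),"r",np.linalg.norm(B-c,axis=1).round(3),"ang",np.degrees(np.arctan2(*(B-c).T[::-1])).round(1))
post=g(178,220,.122); foot=g(189,236,.018); tip=g(191,67,.11); tail=g(177,253,.11); mug=g(525,236,.125); hnd=g(493,184,.1)
print("post",post,"foot",foot,"tip",tip,np.linalg.norm(tip-post),"tail",tail,"mug",mug,"h",hnd,"disc",g(517,239,.05))
an=lambda v:np.degrees(np.arctan2(v[1],v[0])).round(1)
print("handle",an(hnd-mug),"mug->post",an(post-mug),"pointer",an(tip-tail),an(tip-post),"post->mug",an(mug-post),np.linalg.norm(post-c))
print("beakers",g(345,60,.07),g(342,405,.055),"jar",g(675,441,.075),"tool",R.from_quat(ctrl.get_state()["tcp_rot"]).as_matrix().round(3))
E
```

```text
balls [[ 0.713 -0.118]
 [ 0.65  -0.345]
 [ 0.424 -0.282]
 [ 0.485 -0.055]] axis [ 0.568 -0.2  ] r [0.167 0.167 0.166 0.167] ang [  29.6  -60.5 -150.4  119.7]
post [0.57599147 0.16781729] foot [0.57352682 0.16765821] tip [0.74568855 0.15878436] 0.1699373264799698 tail [0.54224851 0.16958468] mug [ 0.56050359 -0.19940785] h [ 0.62051897 -0.16864386] disc [ 0.56772344 -0.19991323]
handle 27.1 mug->post 87.6 pointer -3.0 -3.0 post->mug -92.4 0.36777623022089373
beakers [ 0.76516003 -0.00803381] [ 0.38346674 -0.00699406] jar [ 0.34685283 -0.36379821] tool [[ 0.896  0.445  0.   ]
 [ 0.445 -0.896 -0.   ]
 [ 0.     0.    -1.   ]]
```

Emit:
carry_out(deltas=[0.06,-0.018,0,0,0,0.1,0.12,-0.035,0,0,0,0.2,0.18,-0.053,0,0,0,0.3,0.24,-0.071,0,0,0,0.4,0.3,-0.088,0,0,0,0.461], grip=0)

```text
time: 1.48
eef_pos: [0.5309, -0.391, 0.2316]
tcp_rot: [1.0, -0.001, 0.0, 0.0]
contact_force: [0.6, 0.3, -0.0]
opening: 0.003
finger_force: 0.0
```

Emit:
carry_out(deltas=[0.028,-0.026,0,0,0,0,0.055,-0.052,0.02,0,0,0,0.055,-0.052,0.08,0,0,0,0.055,-0.052,0.14,0,0,0,0.055,-0.052,0.17,0,0,0])

```text
time: 2.1
eef_pos: [0.5827, -0.3385, 0.0567]
tcp_rot: [1.0, 0.0, -0.003, -0.002]
contact_force: [-0.7, 1.0, 0.8]
opening: 0.0
finger_force: 0.0
```

Emit:
carry_out(deltas=[0,0,0.015,0,0,0,0,0,0.03,0,0,0])

```text
time: 2.35
eef_pos: [0.5855, -0.3412, 0.032]
tcp_rot: [1.0, -0.0, 0.001, 0.001]
contact_force: [0.4, -0.6, 0.5]
opening: -0.001
finger_force: 0.0
```

Emit:
carry_out(deltas=[0.013,-0.004,0,0,0,0,0.02,-0.006,0,0,0,0,0.025,-0.0075,0,0,0,0,0.03,-0.009,0,0,0,0,0.035,-0.011,0,0,0,0])

```text
time: 2.98
eef_pos: [0.6201, -0.3294, 0.0317]
tcp_rot: [1.0, -0.0, 0.0, 0.0]
contact_force: [0.3, 0.0, 0.4]
opening: 0.001
finger_force: 0.0
```

Run:
```python
import numpy as np
from plant import ctrl
p=np.array(ctrl.get_state()["eef_pos"])[:2]-[.568,-.2]; print(p, np.degrees(np.arctan2(p[1],p[0])),np.linalg.norm(p))
q=.14*np.c_[np.cos(t:=np.radians([-64,-60,-56,-51,-46,-41,-36,-31,-26,-21,-16,-12])),np.sin(t)]
print((q[:5]-p).round(4)*[1,-1]); print((q[5:10]-q[4]).round(4)*[1,-1]); print((q[10:]-q[9]).round(4)*[1,-1])
```

```text
[ 0.05207675 -0.12941896] -68.08069403832725 0.13950360262333403
[[ 0.0093 -0.0036]
 [ 0.0179 -0.0082]
 [ 0.0262 -0.0134]
 [ 0.036  -0.0206]
 [ 0.0452 -0.0287]]
[[ 0.0084 -0.0089]
 [ 0.016  -0.0184]
 [ 0.0228 -0.0286]
 [ 0.0286 -0.0393]
 [ 0.0334 -0.0505]]
[[ 0.0039 -0.0116]
 [ 0.0062 -0.0211]]
```

Emit:
carry_out(deltas=[0.009,-0.0035,0,0,0,0,0.018,-0.008,0,0,0,0,0.026,-0.0135,0,0,0,0,0.036,-0.0205,0,0,0,0,0.045,-0.0285,0,0,0,0])

```text
time: 3.6
eef_pos: [0.6653, -0.3004, 0.0313]
tcp_rot: [1.0, -0.0, 0.0, 0.0]
contact_force: [-0.5, -0.2, -0.5]
opening: 0.004
finger_force: 0.5
```

Emit:
carry_out(deltas=[0.0085,-0.009,0,0,0,0,0.016,-0.0185,0,0,0,0,0.023,-0.0285,0,0,0,0,0.0285,-0.0395,0,0,0,0,0.0335,-0.0505,0,0,0,0])

```text
time: 4.22
eef_pos: [0.6985, -0.2497, 0.0314]
tcp_rot: [1.0, -0.0, 0.0, 0.0]
contact_force: [-0.9, -0.4, -0.4]
opening: -0.0
finger_force: 0.4
```

```bash
cat > look.py <<'E'
import sys
from h import *
s=ctrl.get_state(); print(s["time"],np.round(s["eef_pos"],4))
rgb,d,w=world("top"); a=rgb[140:340,180:500,::-1]
cv2.imwrite(sys.argv[1],cv2.resize(a,(800,500),interpolation=cv2.INTER_CUBIC))
E
python3 look.py pics/t2.png
```

```text
4.225 [ 0.6985 -0.2497  0.0314]
```

View pics/t2.png

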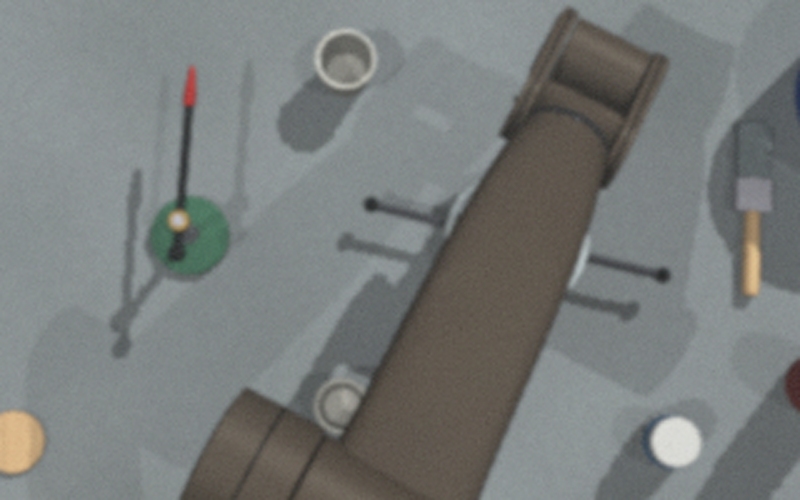

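The arm hides the mug, but two balls show at (371,205) and (662,275), so I can get the angle from those.

Run:
```python
from h import *
g=lambda x,y,z: ray("top",((x+.5)/2.5-.5+180,(y+.5)/2.5-.5+140),z)[:2]
a,b=g(371,205,.043),g(662,275,.043); print(a,b,(a+b)/2,np.degrees(np.arctan2(*(a-b)[::-1])))
```

```text
[ 0.60615527 -0.03798606] [ 0.52926392 -0.36122774] [ 0.56770959 -0.1996069 ] 76.61940493980602
```

Emit:
carry_out(deltas=[0.004,-0.01,0,0,0,0,0.0065,-0.0205,0,0,0,0,0.0075,-0.0265,0,0,0,0,0.0085,-0.0325,0,0,0,0,0.0085,-0.0325,0,0,0,0])

```text
time: 4.9
eef_pos: [0.7068, -0.2173, 0.0313]
tcp_rot: [1.0, 0.0, 0.0, -0.0]
contact_force: [0.4, -0.2, -0.2]
opening: 0.005
finger_force: 0.0
```

Emit:
carry_out(deltas=[0.002,0.02,0,0,0,0,0.002,0.04,-0.01,0,0,0,0.002,0.05,-0.07,0,0,0,0.002,0.05,-0.13,0,0,0,0.002,0.05,-0.19,0,0,0])

```text
time: 5.52
eef_pos: [0.7084, -0.2706, 0.2244]
tcp_rot: [1.0, -0.001, 0.001, 0.0]
contact_force: [0.8, -0.3, -0.8]
opening: -0.002
finger_force: 0.0
```

Emit:
carry_out(deltas=[0,-0.06,0,0,0,0,0,-0.12,0,0,0,0,0,-0.18,0,0,0,0,0,-0.24,0,0,0,0,0,-0.3,0,0,0,0])

```text
time: 6.15
eef_pos: [0.7094, 0.0319, 0.2228]
tcp_rot: [1.0, -0.001, 0.001, 0.0]
contact_force: [0.8, 0.0, 0.1]
opening: -0.003
finger_force: 0.0
```

Emit:
carry_out(deltas=[0,-0.05,0,0,0,0,0,-0.1,0,0,0,0,0,-0.15,0,0,0,0,0,-0.19,0,0,0,0,0,-0.2,0,0,0,0])

```text
time: 6.78
eef_pos: [0.7094, 0.2331, 0.2223]
tcp_rot: [1.0, 0.001, 0.001, -0.0]
contact_force: [0.9, -0.1, -0.4]
opening: -0.001
finger_force: 0.0
```

```bash
python3 look.py pics/t3.png
```

```text
6.775 [0.7094 0.2331 0.2223]
```

View pics/t3.png

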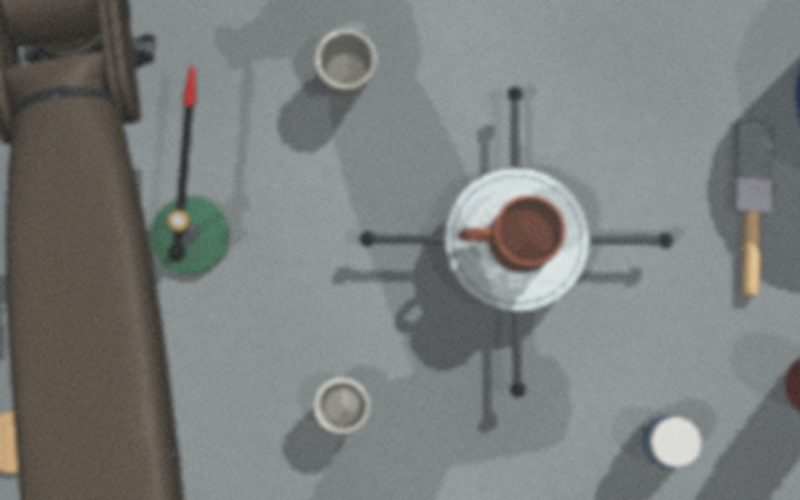

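The mug rim is now at (528,232) and the handle end at (461,235), so the handle points towards the post at (178,220). The balls are at (367,238) and (666,240), and the pointer hasn't moved.

Run:
```python
from h import *
g=lambda x,y,z: ray("top",((x+.5)/2.5-.5+180,(y+.5)/2.5-.5+140),z)[:2]
an=lambda v:np.degrees(np.arctan2(v[1],v[0])).round(1)
a,b=g(367,238,.043),g(666,240,.043); m=g(528,232,.125); h=g(461,235,.09); post=np.array([.575,.168])
print("spoke",an(a-b),"mug",m,"handle",an(h-m),"want",an(post-m),"pointer want",an(m-post))
```

```text
spoke 89.9 mug [ 0.5647884  -0.20262178] handle 88.8 want 88.4 pointer want -91.6
```

Emit:
carry_out(deltas=[0,0,0.045,0,0,0,0,0,0.09,0,0,0,-0.001,0.008,0.124,0,0,0,-0.003,0.02,0.126,0,0,0,-0.004,0.03,0.126,0,0,0])

```text
time: 7.45
eef_pos: [0.706, 0.1999, 0.0971]
tcp_rot: [1.0, -0.001, 0.001, 0.0]
contact_force: [0.2, -0.3, 0.2]
opening: -0.002
finger_force: 0.0
```

Run:
```python
import numpy as np
from plant import ctrl
e=ctrl.get_state()["eef_pos"]; p=np.array(e)[:2]-[.575,.168]; print(e[2],p, np.degrees(np.arctan2(p[1],p[0])),np.linalg.norm(p))
q=np.vstack([p,.13*np.c_[np.cos(t:=np.radians([11,9,7,5,3,-1,-6,-11,-17,-23,-29,-35,-41,-47,-53,-58,-63,-68,-71,-74])),np.sin(t)]])
for i in range(0,20,5): print(((q[i+1:i+6]-q[i])*[1,-1]).round(4).tolist())
```

```text
0.09708460109989157 [0.13101255 0.03189856] 13.683958565036638 0.1348399253502595
[[-0.0034, 0.0071], [-0.0026, 0.0116], [-0.002, 0.0161], [-0.0015, 0.0206], [-0.0012, 0.0251]]
[[0.0002, 0.0091], [-0.0005, 0.0204], [-0.0022, 0.0316], [-0.0055, 0.0448], [-0.0102, 0.0576]]
[[-0.006, 0.0122], [-0.0132, 0.0238], [-0.0216, 0.0345], [-0.031, 0.0443], [-0.0414, 0.053]]
[[-0.0093, 0.0064], [-0.0192, 0.012], [-0.0295, 0.0167], [-0.0359, 0.0191], [-0.0424, 0.0211]]
```

Emit:
carry_out(deltas=[-0.0035,0.007,0,0,0,0,-0.0025,0.0115,0,0,0,0,-0.002,0.016,0,0,0,0,-0.0015,0.0205,0,0,0,0,-0.001,0.025,0,0,0,0])

```text
time: 8.07
eef_pos: [0.7037, 0.1771, 0.0953]
tcp_rot: [1.0, 0.0, -0.0, -0.0]
contact_force: [-0.8, 0.7, -0.5]
opening: -0.002
finger_force: 0.2
```

Emit:
carry_out(deltas=[0,0.009,0,0,0,0,-0.0005,0.0205,0,0,0,0,-0.002,0.0315,0,0,0,0,-0.0055,0.045,0,0,0,0,-0.01,0.0575,0,0,0,0])

```text
time: 8.7
eef_pos: [0.6936, 0.1184, 0.0954]
tcp_rot: [1.0, -0.0, 0.0, 0.0]
contact_force: [0.2, 1.1, -0.9]
opening: 0.002
finger_force: 0.2
```

Emit:
carry_out(deltas=[-0.006,0.012,0,0,0,0,-0.013,0.024,0,0,0,0,-0.0215,0.0345,0,0,0,0,-0.031,0.0445,0,0,0,0,-0.0415,0.053,0,0,0,0])

```text
time: 9.32
eef_pos: [0.6516, 0.0659, 0.0954]
tcp_rot: [1.0, -0.0, 0.0, 0.0]
contact_force: [-0.0, 0.2, 0.8]
opening: 0.001
finger_force: 0.3
```

Emit:
carry_out(deltas=[-0.0095,0.0065,0,0,0,0,-0.019,0.012,0,0,0,0,-0.0295,0.0165,0,0,0,0,-0.036,0.019,0,0,0,0,-0.036,0.019,0,0,0,0])

```text
time: 9.95
eef_pos: [0.6157, 0.0474, 0.0953]
tcp_rot: [1.0, -0.0, -0.0, 0.0]
contact_force: [0.1, -0.5, 0.6]
opening: 0.001
finger_force: 0.0
```

```bash
python3 look.py pics/t4.png
```

```text
9.95 [0.6157 0.0474 0.0953]
```

View pics/t4.png

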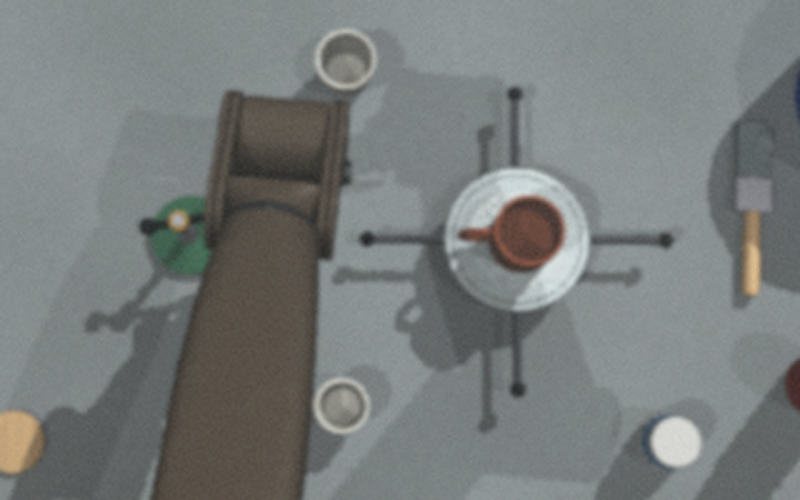

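The pointer's tail is at (147,227), which puts the pointer at about -78°. I'll push it another 9° or so, then retreat and measure.

Emit:
carry_out(deltas=[-0.008,0.002,0,0,0,0,-0.015,0.0035,0,0,0,0,-0.021,0.005,0,0,0,0,-0.021,0.005,0,0,0,0,-0.005,0.005,0,0,0,0])

```text
time: 10.62
eef_pos: [0.6105, 0.0426, 0.0951]
tcp_rot: [1.0, -0.0, -0.001, 0.0]
contact_force: [0.9, -0.0, 0.1]
opening: 0.004
finger_force: 0.0
```

Emit:
carry_out(deltas=[0.03,0,0,0,0,0,0.06,0,-0.04,0,0,0,0.09,-0.02,-0.08,0,0,0,0.1,-0.07,-0.1,0,0,0,0.1,-0.13,-0.11,0,0,0])

```text
time: 11.25
eef_pos: [0.7131, 0.1727, 0.2076]
tcp_rot: [1.0, -0.001, 0.002, -0.0]
contact_force: [0.4, -0.1, -0.4]
opening: -0.0
finger_force: 0.0
```

Emit:
carry_out(deltas=[0,-0.05,0,0,0,0,0,-0.08,0,0,0,0,0,-0.08,0,0,0,0])

```text
time: 11.62
eef_pos: [0.7106, 0.255, 0.2049]
tcp_rot: [1.0, 0.002, -0.0, 0.0]
contact_force: [0.7, 0.3, 0.7]
opening: 0.005
finger_force: 0.0
```

```bash
python3 look.py pics/t5.png
```

```text
11.625 [0.7106 0.255  0.2049]
```

View pics/t5.png

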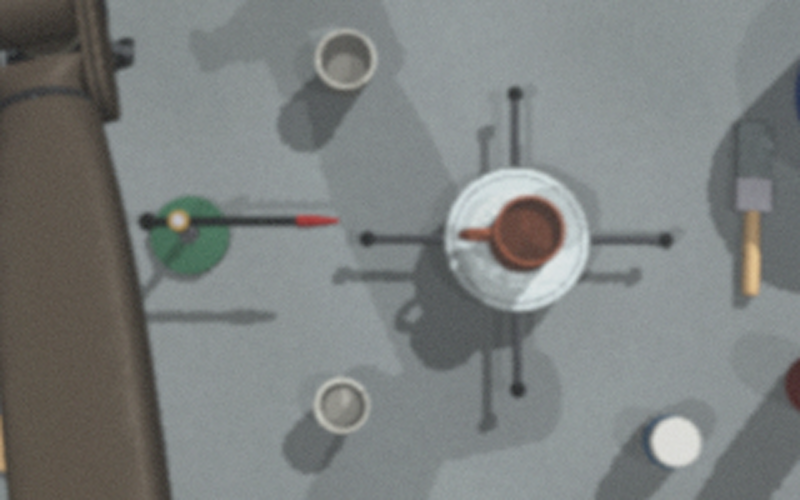

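The tip is at (338,221), the post at (178,220) and the tail at (148,221). The line passes about 10 px above the mug's centre at (528,232). I'll measure it by segmentation.

```bash
cat > ang.py <<'E'
from h import *
rgb,_=ctrl.read_camera("top"); f=rgb.astype(int); v,u=np.mgrid[:480,:640]
g=lambda p,z: ray("top",p,z)[:2]
an=lambda a:np.degrees(np.arctan2(a[1],a[0]))
red=(f[...,0]>1.6*f[...,1])&(f[...,0]>90)
def cen(m): return np.array([u[m].mean(),v[m].mean()])
tip=cen(red&(u>260)&(u<330)&(v>205)&(v<250))
# bar centre: darkness-weighted rows per column beyond the foot
pts=[]
for c in range(276,298):
    col=f[218:240,c].sum(1); wt=np.clip(np.median(col)-40-col,0,None)
    if wt.sum()>0: pts.append(g((c,218+(wt*np.arange(22)).sum()/wt.sum()),.11))
pts=np.array(pts); P=np.vstack([pts,g(tip,.11)])
post=g(((178.5)/2.5-.5+180,(220.5)/2.5-.5+140),.122)
mk=(red|((f[...,0]>1.3*f[...,2])&(f[...,0]>50)))&(u>370)&(u<410)&(v>210)&(v<255)
cs,_=cv2.findContours(mk.astype(np.uint8),0,1); c=max(cs,key=cv2.contourArea)[:,0].astype(float)
c=c[c[:,0]>378]; (cc,r)=cv2.minEnclosingCircle(c.astype(np.float32)); mug=g(cc,.125)
d=np.linalg.svd(P-P.mean(0))[2][0]; d*=-np.sign(d[1])
print("mug",mug,"r",r,"cc",cc,"tip",g(tip,.11),"fit",an(d),"post->tip",an(g(tip,.11)-post),"want",an(mug-post),"n",len(pts))
t=g(tip,.11)-post; t/=np.linalg.norm(t); w=mug-post; print("offset mm",1e3*(t[0]*w[1]-t[1]*w[0]), "post",post)
E
python3 ang.py
```

```text
mug [ 0.56369125 -0.20077186] r 15.079339027404785 cc (390.2037048339844, 232.90740966796875) tip [0.57854057 0.02543644] fit -89.43756681096187 post->tip -88.97431947650487 want -91.91131223016211 n 22
offset mm -18.89619100886728 post [0.57599147 0.16781729]
```

The pointer is at about -89.2° and needs about -91.7°, so I'll push it another 2.5°.

Emit:
carry_out(deltas=[0,0.055,0,0,0,0,-0.02,0.11,0,0,0,0,-0.04,0.165,0,0,0,0,-0.06,0.213,0,0,0,0,-0.06,0.213,0.03,0,0,0])

```text
time: 12.35
eef_pos: [0.6522, 0.034, 0.1788]
tcp_rot: [1.0, -0.003, 0.003, 0.001]
contact_force: [0.5, 0.8, 0.1]
opening: 0.006
finger_force: 0.0
```

Emit:
carry_out(deltas=[0,0,0.03,0,0,0,0,0,0.06,0,0,0,0,0,0.08,0,0,0,-0.01,0,0.08,0,0,0,-0.02,0,0.08,0,0,0])

```text
time: 12.98
eef_pos: [0.6313, 0.0391, 0.0965]
tcp_rot: [1.0, -0.0, 0.001, 0.0]
contact_force: [0.3, -1.1, 0.8]
opening: -0.003
finger_force: 0.0
```

Emit:
carry_out(deltas=[-0.02,0,0,0,0,0,-0.03,0,0,0,0,0,-0.036,0,0,0,0,0,-0.039,0,0,0,0,0,-0.042,0,0,0,0,0])

```text
time: 13.6
eef_pos: [0.5897, 0.0394, 0.0958]
tcp_rot: [1.0, -0.0, 0.001, 0.0]
contact_force: [0.3, 0.4, 0.5]
opening: -0.003
finger_force: 0.2
```

Emit:
carry_out(deltas=[0,0,0,0,0,0])

```text
time: 13.72
eef_pos: [0.5893, 0.0395, 0.0954]
tcp_rot: [1.0, -0.0, 0.0, -0.0]
contact_force: [-0.5, 0.2, 0.4]
opening: -0.003
finger_force: 0.0
```

Emit:
carry_out(deltas=[0.02,0,0,0,0,0,0.05,0,-0.02,0,0,0,0.08,0,-0.07,0,0,0,0.1,-0.05,-0.1,0,0,0,0.12,-0.11,-0.11,0,0,0])

```text
time: 14.35
eef_pos: [0.7113, 0.1482, 0.2087]
tcp_rot: [1.0, -0.001, 0.003, -0.0]
contact_force: [0.9, -1.3, -1.2]
opening: 0.008
finger_force: 0.0
```

Emit:
carry_out(deltas=[0,-0.05,0,0,0,0,0,-0.1,0,0,0,0,0,-0.11,0,0,0,0,0,-0.11,0,0,0,0])

```text
time: 14.85
eef_pos: [0.7086, 0.2584, 0.2045]
tcp_rot: [1.0, 0.001, -0.0, 0.0]
contact_force: [0.2, -0.0, 0.5]
opening: -0.005
finger_force: 0.0
```

```bash
python3 ang.py; python3 look.py pics/t6.png
```

```text
mug [ 0.56369728 -0.20078039] r 15.075762748718262 cc (390.2069091796875, 232.90516662597656) tip [0.57313821 0.02487036] fit -91.0986868913766 post->tip -91.14348522767148 want -91.91033169912858 n 22
offset mm -4.935905730241056 post [0.57599147 0.16781729]
14.9 [0.7088 0.2573 0.2046]
```

View pics/t6.png

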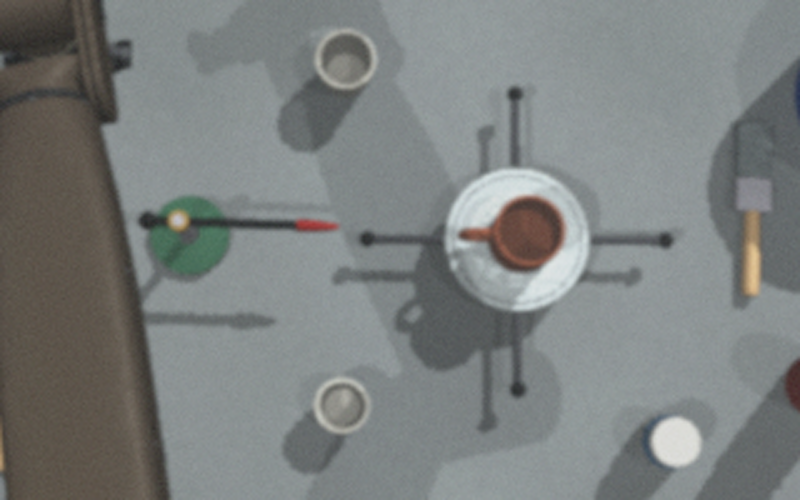

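The line from the tail (148,220) through the tip (338,226) runs on to about (528,232), which is the mug's centre. The measured offset is about 5 mm against 14 mm allowed, the handle points at the post, and the arm is clear.

```bash
python3 -c "
from plant import ctrl
print(ctrl.sign_off())"
```

```text
the job is handed in; nothing more can be done
None
```

I handed the job in at about 15 s: the mug's handle points within about 1° of the gauge's post, and the pointer's line passes about 5 mm from the mug's axis (14 mm allowed); the sign-off gave no verdict.

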